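# Put the framing samples away at the framing desk

### The arm

A 6-joint arm with a two-finger parallel gripper is mounted at the origin on the work surface. World frame = base frame: x ahead of the robot, y to its left, z up, the work surface at z = 0. Lengths are in m, angles in rad, forces in N, time in s.
With the tool pointing down it reaches from about 0.3 to 0.75 m from the base axis. Payload 8.5 kg.
Tool frame: the origin (TCP) lies between the finger pads; the fingertips stand 11 mm ahead of it and the grasp point (between the pads) lies 8 mm behind it; z points along the fingers, y is the line along which they close (so a half turn about z gives the same grasp; the last joint's range is limited). The gripper opens to 88 mm and grips with 3 to 60 N. Pads are 18 mm wide; open, the fingers measure 123 mm over their backs; the gripper's body (75 mm by 187 mm) begins 45 mm behind the grasp point.
Start: joints at [-1.368, 0.381, 1.297, -0, 1.464, -0.215], TCP at [0.223, -0.503, 0.25] pointing down, gripper open.
Joint ranges: [-3.11, 3.11], [-0.89, 2.33], [0.22, 2.48], [-1.42, 4.56], [0.17, 2.85], [-2.88, 2.88]. Speed limits (rad/s): [2.39, 2.39, 3.14, 3.14, 3.14, 3.14].

### API

Orientations are given as a rotation vector (axis times angle).
In Python, from rig import manip gives the robot as it stands. The module is installed in compiled form; this text tells all that it offers.
- The arm moves only by the shell command python3 -m handwheel 'ROWS' [OPENING]. ROWS is JSON, a list of rows, each a list of 2 entries, a list of its own where there are three numbers: the shift along the tool's x, y, z in m, then the turn, a rotation vector about the tool's x, y, z in degrees. In form: [[[tx, ty, tz], [rx, ry, rz]], ...]. A call has 1 to 12 rows; each row is the pose to reach, as a shift and turn from the pose commanded when the call began, along the tool's axes at that moment; what a row does not reach only later rows make up. A row lasts 1/8 s, in which the tool goes at most 62.5 mm and 10.7 degrees, less where a joint would pass 70% of its speed; a pose out of reach is approached as far as the arm can. A call with a gripper value outside its range is refused whole. OPENING is the opening, from 0 (shut) to 1 (fully open), set as the call begins (- or left out, the last holds). The fingers move at their own pace and stop on an object; the grip force is fixed at half the most. Time passes only in rows, so rows that repeat a pose let the fingers close. It gives the time, the measured TCP pose, the force, the opening and the grip force at its end, in the units of the state.
- manip.read_state(): the state, without advancing time (a new reading comes with each control period).
- manip.camera(name): name is "scene" or "top" or "wrist"; returns a dict with "frame" (400x640x3 uint8, red, green, blue), "intrinsics" (3x3 intrinsics, pixels), "world_from_camera" (4x4, takes a point from camera to world coordinates); the wrist camera has in their place "T_tool_cam" (4x4, takes a point from camera to tool coordinates, whose origin is the TCP and whose axes are the flange's). Camera axes: x right, y up, looking along -z (the intrinsics and any distortion apply to the point x, -y, -z); pixel columns grow to the right and rows downward; lengths in m; the calibration is good to about 2 mm. A picture is of the moment at which its call begins: read the wrist's pose just before it. There is no depth.
- manip.close_job(): hands the job in; it is judged then, once.
The state is a dict: "clock": time; "q": joint angles; "qd": joint speeds; "tau": joint torques, N m; "ee_pos": TCP position; "ee_rot": TCP orientation; "wrist_force": force on the tool from outside, world axes, zero at the start; "ft_torque": the same for the moment, N m; "gripper_width": finger opening in m; "grip_force": force on a finger pad.
Only numpy, scipy, OpenCV 4.12 (cv2) and the standard library are available. Lean on these libraries where they do the work, as an engineer would, in place of code of your own. Each camera call takes 0.05 s, during which the arm holds its last target. There are 200 camera calls.

### The job

The customer has gone, so put the framing samples away: lay the wooden moulding corner face up and flat on the floor of the sample case, in the empty part beside the deck of card chips, and then lower the case's lid gently until it is fully shut. Take the empty picture frame off the table easel and hang it, straight and upright, over either arm of the steel T-bar stand, the bar passing through its opening. Do not drop either sample, and leave the other things on the desk where they are.

Things in the scene. Friction and masses are not known exactly. Their poses are not given: they have to be found in the camera images.
- frame: Empty brown wooden picture frame, 150 wide (y), 190 high (z), 18 mm thick; moulding 34 mm wide all round (its inner 12 mm are 12 mm thick, flush with the back), opening 82 x 122 mm. 0.22 kg. Origin: centre, mid-thickness; x out of its face. At the start it stands upright on the easel's ledge, leaning 33 degrees back from vertical; its top 60 mm stand free above the easel.
- easel: Fixed light-wood table easel. Origin on the desk, where its sloping plane meets it; x level, the way it faces (away from the robot). The plane leans 33 degrees from vertical towards -x. Front legs meet 163 mm up the slope (137 mm high); ledge 150 mm wide, its top 36 mm up the slope, with a lip 10 mm high in front; the rear leg runs from the apex to the desk 195 mm behind the origin.
- stand: Fixed counter-top T-bar stand of steel: base plate 170 x 130 x 10 mm, round post 19 mm thick and on top of it a level round bar, 16 mm thick, 300 mm long, its axis 225 mm above the desk, with a free arm on each side of the post, each ending in a ball of 23 mm. Nothing is above the bar. Origin on the desk under the post; x along the bar, z up.
- bar_mid (a point): Middle of the bar's axis, over the post, 225 mm above the desk; axes as the stand's (x along the bar). The free arms run from 15 to 138 mm on either side.
- corner: L-shaped moulding sample of dark wood: two legs, each 100 mm long outside, 32 wide, 20 mm thick (the inner 12 mm of the width 14 mm thick); 0.12 kg. Origin on its underside, at the centre of the 100 x 100 mm square round the L; z up out of its face. One leg lies along x at y = -50 to -18 mm, the other along y at x = -50 to -18 mm. It starts flat on the desk, face up.
- case: Fixed light-wood sample case, 130 (x) by 240 (y) by 48 mm high outside, walls and floor 6 mm thick, open at the start. Origin under its centre, on the desk; x points to the hinge side, z up. A fixed deck of card chips lies on its floor at y = -109 to -47 mm, top 28 mm above the desk; the rest (y = -47 to 114 mm) is empty, with a grey floor.
- lid (a joint): Angle of the case's lid in rad: 0 shut, 1.57 upright, at most 1.95; it starts at 1.5 to 1.85. The hinge is stiff (0.24 N m of friction): the lid stays where it is left and must be pushed the whole way.
- lid_hinge (a point): Middle of the hinge line, at the top of the case's +x wall, 48.5 mm above the desk; the line runs along the case's y. The lid is a board 130 mm from hinge to free edge, 240 mm long, 10 mm thick; shut, its underside is level with the hinge line. The point's axes turn with the lid.
- lid_edge (a point): Middle of the lid's free edge, on its outer face (the upper face when shut), 130 mm from the hinge line.
- jar: Bystander, loose: white ceramic jar, 76 mm across, 100 mm high, with brushes up to 220 mm high. Origin under its centre.
- pot: Bystander, loose: dark steel pot, 68 mm across, 85 mm high, with brushes up to 180 mm high. Origin under its centre.
- glue: Bystander, loose: white glue bottle, 54 mm across, 150 mm high. Origin under its centre.
- tape: Bystander, loose: roll of brown tape lying flat, 90 mm across, 25 mm high. Origin under its centre.
- rule: Bystander, loose: flat steel rule, 200 mm along its y, 30 mm wide, 4 mm thick. Origin under its centre.
- tapemeasure: Bystander, loose: black tape measure, 62 x 30 mm, 58 mm high. Origin under its centre.
Things that resemble listed ones, but are neither listed nor needed, are in the scene too. There is more than one size of the frame; the job needs the largest. Leave any turquoise look-alike of the corner alone.

How it is judged:
On the way, in this order (a step that is already met when the one before it is completed fails the run):
1. the moulding corner lies flat on the floor of the sample case, beside the chips (x of corner in the frame of case between -0.03 and 0.03 m and y of corner in the frame of case between -0.02 and 0.08 m and z of corner in the frame of case between 0 and 0.013 m and angle between corner's own z axis and vertical below 0.1 rad and linear speed of corner below 0.05 m/s), for 0.2 s.
2. the lid is shut over it (value of joint lid below 0.05 rad), for 0.2 s.
At the end, for the whole second after the job is handed in: Corner at rest face up, flat (0.1 rad) on the case floor, its centre within 30 mm of the case middle across, -20 to +80 mm along it; lid under 0.05 rad; frame at rest on the bar within 140 mm of the post, centre 30-75 mm below the bar and 30 mm sideways, square 0.35 rad, upright 0.25 rad (all of step 1 and value of joint lid below 0.05 rad and x of frame in the frame of stand between -0.14 and 0.14 m and y of frame in the frame of stand between -0.03 and 0.03 m and z of frame in the frame of stand between 0.15 and 0.195 m and angle between the x axis of frame and the x axis of stand, either way round below 0.35 rad and angle between frame's own z axis and vertical below 0.25 rad and linear speed of frame below 0.05 m/s and angular speed of frame below 0.4 rad/s); the robot touches nothing.
It fails at once if the lid is slammed (faster than 4 rad/s) (velocity of joint lid below -4 rad/s).
It fails at once if the frame or the corner is dropped (falls faster than 0.7 m/s out of the fingers) ((linear speed of frame above 0.7 m/s and contact force between the fingers and frame below 0.1 N) or (linear speed of corner above 0.7 m/s and contact force between the fingers and corner below 0.1 N)).
It fails at once if a bystander (jar, pot, glue, tape, rule, tape measure) is moved by more than 40 mm (distance of any of jar, pot, glue, tape, rule, tapemeasure from where it was at the start of the episode above 0.04 m).
It also fails if it takes over 72 s, if anything falls off the work surface, if the arm or the gripper's body presses on something with over 40 N, if the wrist force passes 120 N, or if a joint passes its speed limit or range.

## Working session

There is one attempt and no reset: what is moved stays moved. The work goes in short steps, Python scripts to look and compute and a shell command to move; the robot and the scene stay as the last step left them, time stands still between calls to the robot, and variables do not carry over. Pictures are saved under pics/ and viewed, at most 10 in all, crops included, and the job is handed in when it is done.

```bash
mkdir -p pics; cat > h.py <<'E'
import numpy as np, cv2
from rig import manip
from scipy.spatial.transform import Rotation as R
def snap(n,name):
    s=manip.read_state(); c=manip.camera(n); cv2.imwrite(f'pics/{name}.png',c['frame'][:,:,::-1])
    if n=='wrist':
        T=np.eye(4);T[:3,:3]=R.from_rotvec(s['ee_rot']).as_matrix();T[:3,3]=s['ee_pos'];W=T@c['T_tool_cam']
    else: W=c['world_from_camera']
    np.savez(f'pics/{name}.npz',K=c['intrinsics'],W=W)
    return c
def cal(name):
    d=np.load(f'pics/{name}.npz'); return d['K'],d['W']
def ray(name,uv):
    K,W=cal(name); p=np.linalg.inv(K)@[uv[0],uv[1],1]; d=W[:3,:3]@[p[0],-p[1],-p[2]]
    return W[:3,3],d/np.linalg.norm(d)
def onz(name,uv,z):
    o,d=ray(name,uv); return o+d*(z-o[2])/d[2]
def tri(obs):
    A=np.zeros((3,3));b=np.zeros(3);rs=[ray(*x) for x in obs]
    for o,d in rs: P=np.eye(3)-np.outer(d,d);A+=P;b+=P@o
    x=np.linalg.solve(A,b); return x,[np.linalg.norm((np.eye(3)-np.outer(d,d))@(x-o)) for o,d in rs]
def proj(name,X):
    K,W=cal(name); p=np.linalg.inv(W)@np.append(X,1); p=K@[p[0],-p[1],-p[2]]; return p[:2]/p[2]
E
python3 - <<'E'
from h import *
for n in('scene','top'):
    c=snap(n,n); print(n,c['world_from_camera'].round(3),c['intrinsics'].round(1), [k for k in c])
    cv2.imwrite(f'pics/{n}_b.png',cv2.resize(c['frame'][:,:,::-1],(800,500),interpolation=cv2.INTER_CUBIC))
print(manip.read_state())
E
```

```text
scene [[ 0.815 -0.369  0.447  1.205]
 [ 0.58   0.542 -0.609 -0.97 ]
 [-0.017  0.755  0.655  1.223]
 [ 0.     0.     0.     1.   ]] [[520.2   0.  320.8]
 [  0.  520.2 204.4]
 [  0.    0.    1. ]] ['frame', 'intrinsics', 'world_from_camera']
top [[ 1.100e-02  9.830e-01 -1.830e-01  2.410e-01]
 [-1.000e+00  9.000e-03 -1.300e-02 -1.000e-03]
 [-1.100e-02  1.830e-01  9.830e-01  1.562e+00]
 [ 0.000e+00  0.000e+00  0.000e+00  1.000e+00]] [[388.8   0.  319.6]
 [  0.  388.8 202.1]
 [  0.    0.    1. ]] ['frame', 'intrinsics', 'world_from_camera']
{'clock': 0.1, 'q': array([-1.36826551e+00,  3.81114306e-01,  1.29815868e+00, -1.22530307e-05,
        1.46360487e+00, -2.15314211e-01]), 'qd': array([ 0.00143786, -0.00061223, -0.00122738,  0.00129702, -0.00099481,
        0.0001072 ]), 'tau': array([ 3.95902389e-03, -4.38651609e+01, -2.24911487e+01,  7.14953081e-02,
        3.42079753e-02, -7.37502023e-05]), 'ee_pos': array([ 0.22312397, -0.50244514,  0.24921606]), 'ee_rot': array([-3.07202086e+00, -6.51320515e-01,  6.22887026e-06]), 'wrist_force': array([-0.06519412,  0.31431968, -0.03511882]), 'ft_torque': array([0.05797777, 0.02845315, 0.02690003]), 'grip_force': 0.0, 'gripper_width': 0.08852562055552982}
```

View pics/top_b.png

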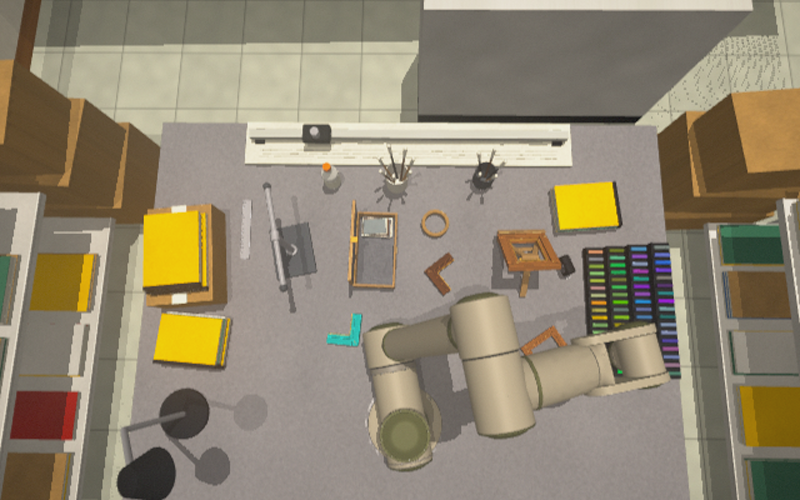

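View pics/scene_b.png

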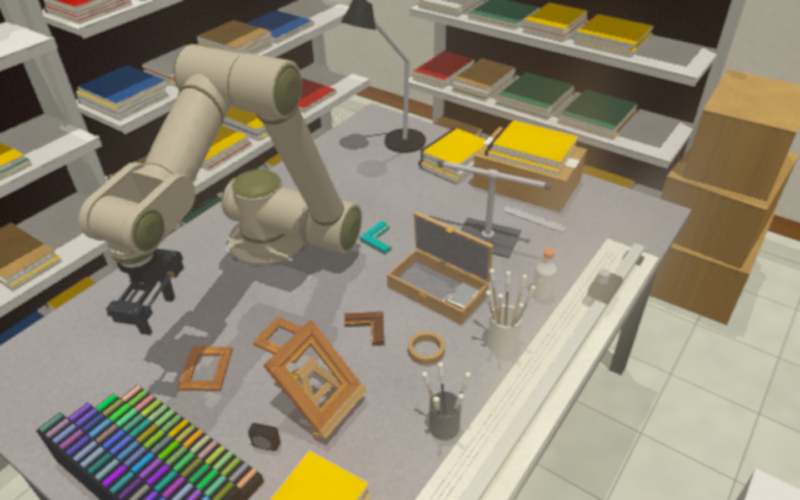

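```bash
python3 - <<'E'
from h import *
t=cv2.imread('pics/top.png')[125:275,195:460]; cv2.imwrite('pics/tc.png',cv2.resize(t,None,fx=3,fy=3,interpolation=cv2.INTER_CUBIC))
t=cv2.imread('pics/scene.png')[120:365,195:460]; cv2.imwrite('pics/sc.png',cv2.resize(t,None,fx=2.4,fy=2.4,interpolation=cv2.INTER_CUBIC))
for n in('top','scene'):
    im=cv2.imread(f'pics/{n}.png');h=cv2.cvtColor(im,cv2.COLOR_BGR2HSV)
    for lab,lo,hi in(('dark',(0,120,40),(14,255,140)),('brown',(5,120,80),(20,255,230))):
        m=cv2.inRange(h,lo,hi)
        cs,_=cv2.findContours(m,cv2.RETR_CCOMP,cv2.CHAIN_APPROX_NONE)
        for c in cs:
            x,y,w,hh=cv2.boundingRect(c)
            if cv2.contourArea(c)>100 and 195<x<460 and y>110: print(n,lab,cv2.contourArea(c),cv2.approxPolyDP(c,3,True)[:,0].tolist())
E
```

```text
top dark 217.5 [[359, 203], [341, 216], [354, 234], [359, 231], [349, 217], [361, 208]]
top brown 223.0 [[452, 274], [442, 261], [417, 279], [423, 283], [440, 268], [447, 276]]
top brown 254.0 [[359, 203], [341, 216], [354, 234], [359, 230], [350, 218], [362, 208]]
top brown 1270.5 [[434, 184], [398, 187], [407, 216], [420, 217], [416, 236], [425, 215], [448, 214]]
top brown 318.5 [[346, 168], [339, 173], [338, 182], [351, 188], [358, 175]]
top brown 247.5 [[346, 169], [357, 177], [350, 187], [339, 181], [339, 175]]
scene dark 188.5 [[305, 271], [304, 250], [277, 252], [277, 256], [297, 253], [299, 273]]
scene brown 409.5 [[328, 274], [328, 281], [334, 286], [346, 286], [353, 281], [353, 273], [345, 267], [335, 267]]
scene brown 367.0 [[328, 277], [333, 269], [344, 267], [351, 271], [353, 281], [337, 286]]
scene brown 4087.0 [[222, 254], [203, 274], [219, 282], [212, 292], [252, 347], [259, 349], [275, 330], [269, 333], [269, 328], [278, 326], [275, 322], [288, 307], [249, 257], [240, 262]]
scene brown 1025.0 [[247, 275], [267, 298], [263, 306], [267, 302], [270, 305], [269, 312], [256, 326], [251, 320], [261, 309], [250, 317], [237, 304], [243, 304], [243, 296], [251, 291], [237, 299], [228, 294]]
scene brown 240.0 [[223, 260], [236, 267], [225, 278], [213, 272]]
scene brown 289.5 [[305, 271], [304, 250], [277, 252], [277, 259], [295, 258], [298, 272]]
scene brown 170.5 [[398, 146], [399, 153], [409, 156], [425, 151]]
scene brown 363.5 [[380, 125], [381, 132], [442, 141], [391, 127], [388, 116]]
```

View pics/tc.png

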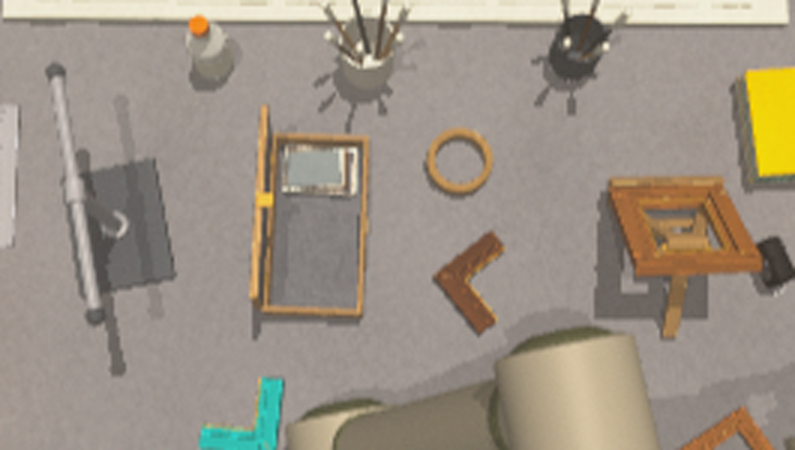

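View pics/sc.png

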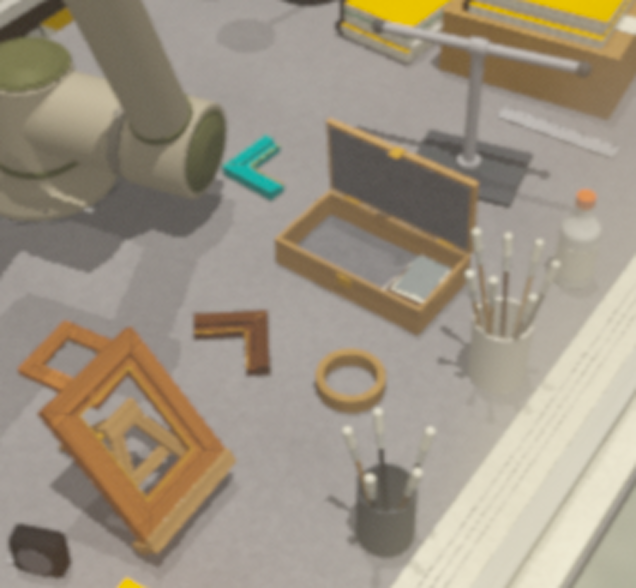

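```bash
python3 - <<'E'
from h import *
T=lambda x,y:('top',((x+.5)/3+194.5,(y+.5)/3+124.5)); S=lambda x,y:('scene',((x+.5)/2.4+194.5,(y+.5)/2.4+119.5))
P=dict(apex=(T(433,277),S(267,311)),cB=(T(480,335),S(194,314)),cA=(T(493,232),S(270,372)),
caseFN=(T(370,136),S(418,310)),caseNN=(T(363,315),S(278,240)),caseHN=(T(262,312),S(335,193)),caseHF=(T(272,134),S(470,253)),
lidF=(T(264,106),S(475,182)),lidN=(T(252,298),S(328,122)),
barF=(T(55,70),S(583,68)),barN=(T(95,316),S(375,27)),barM=(T(74,187),S(478,46)),
fTp=(T(632,274),S(130,330)),fTm=(T(765,266),S(42,412)),fBm=(T(722,187),S(150,545)),fBp=(T(610,190),S(232,460)))
X={}
for k,v in P.items():
    X[k],e=tri(v); print(k,X[k].round(3),np.round(e,3))
d=lambda a,b:print(a,b,np.linalg.norm(X[a]-X[b]).round(3),(X[b]-X[a]).round(3))
for a,b in('apex','cA'),('apex','cB'),('caseFN','caseNN'),('caseNN','caseHN'),('caseHF','caseHN'),('lidF','lidN'),('caseHN','lidN'),('barF','barN'),('fTp','fTm'),('fTp','fBp'),('fTm','fBm'),('fBp','fBm'): d(a,b)
E
```

```text
apex [ 0.47  -0.058  0.017] [0.002 0.002]
cB [ 0.393 -0.12   0.019] [0.003 0.003]
cA [ 0.533 -0.139  0.011] [0.003 0.003]
caseFN [0.653 0.027 0.054] [0.001 0.001]
caseNN [0.416 0.036 0.047] [0.005 0.005]
caseHN [0.421 0.169 0.04 ] [0.006 0.006]
caseHF [0.655 0.159 0.054] [0.002 0.002]
lidF [0.655 0.155 0.182] [0.001 0.001]
lidN [0.418 0.164 0.173] [0.001 0.001]
barF [0.682 0.401 0.23 ] [0. 0.]
barN [0.387 0.336 0.226] [0.002 0.002]
barM [0.538 0.368 0.231] [0.002 0.002]
fTp [ 0.453 -0.29   0.174] [0.002 0.002]
fTm [ 0.463 -0.444  0.187] [0.004 0.004]
fBm [ 0.592 -0.439  0.044] [0.004 0.004]
fBp [ 0.589 -0.292  0.034] [0.005 0.005]
apex cA 0.103 [ 0.064 -0.081 -0.006]
apex cB 0.098 [-0.077 -0.062  0.002]
caseFN caseNN 0.237 [-0.237  0.009 -0.007]
caseNN caseHN 0.133 [ 0.004  0.133 -0.007]
caseHF caseHN 0.235 [-0.235  0.011 -0.014]
lidF lidN 0.237 [-0.237  0.009 -0.009]
caseHN lidN 0.133 [-0.002 -0.005  0.133]
barF barN 0.303 [-0.296 -0.065 -0.005]
fTp fTm 0.154 [ 0.01  -0.154  0.014]
fTp fBp 0.195 [ 0.137 -0.001 -0.139]
fTm fBm 0.192 [ 0.129  0.005 -0.143]
fBp fBm 0.148 [ 0.002 -0.147  0.01 ]
```

```bash
cat >> h.py <<'E'
def down(yaw): # tool pointing down, tool x at yaw deg
    a=np.radians(yaw); return R.from_matrix(np.array([[np.cos(a),np.sin(a),0],[np.sin(a),-np.cos(a),0],[0,0,-1.]]))
def togo(p,rot):
    s=manip.read_state(); r0=R.from_rotvec(s['ee_rot'])
    print('go mm',(r0.inv().apply(np.array(p)-s['ee_pos'])*1000).round(1),'deg',np.degrees((r0.inv()*rot).as_rotvec()).round(2),'| at',s['ee_pos'].round(4),'w',round(s['gripper_width'],4),'F',s['wrist_force'].round(1),'t',round(s['clock'],2))
E
python3 -c "
from h import *
togo((.40,-.10,.26),down(38.7)); print(manip.camera('wrist')['T_tool_cam'].round(3))"
```

```text
go mm [ 325.  -296.1  -10.3] deg [ -0.07  -0.02 -14.76] | at [ 0.2231 -0.5024  0.2492] w 0.0885 F [-0.1  0.3 -0. ] t 0.1
[[ 0.     0.96   0.281  0.072]
 [ 1.    -0.     0.001 -0.   ]
 [ 0.001  0.281 -0.96  -0.135]
 [ 0.     0.     0.     1.   ]]
```

```bash
python3 -m handwheel '[[[0.05,-0.046,0],[0,0,-2]],[[0.1,-0.09,0],[0,0,-5]],[[0.15,-0.135,0],[0,0,-7]],[[0.2,-0.18,0],[0,0,-10]],[[0.25,-0.227,-0.005],[0,0,-12]],[[0.29,-0.265,-0.01],[0,0,-14]],[[0.315,-0.287,-0.01],[0,0,-14.8]],[[0.325,-0.296,-0.01],[0,0,-14.8]],[[0.325,-0.296,-0.01],[0,0,-14.8]],[[0.325,-0.296,-0.01],[0,0,-14.8]]]'
python3 - <<'E'
from h import *
c=snap('wrist','w1'); K,W=cal('w1')
h=cv2.cvtColor(c['frame'],cv2.COLOR_RGB2HSV)
m=cv2.inRange(h,(0,120,30),(14,255,160))
cs,_=cv2.findContours(m,cv2.RETR_EXTERNAL,cv2.CHAIN_APPROX_NONE)
for q in sorted(cs,key=cv2.contourArea)[-3:]:
    a=cv2.approxPolyDP(q,6,True)[:,0]; print(cv2.contourArea(q)); [print(p,onz('w1',p,.02)[:2].round(4)) for p in a]
print([proj('w1',x).round(0) for x in ([.47,-.058,.02],[.393,-.12,.02],[.533,-.139,.02])])
E
```

```text
clock: 1.4
ee_pos: [0.3998, -0.1013, 0.2596]
ee_rot: [-2.964, -1.04, 0.001]
wrist_force: [0.0, -1.0, 0.5]
gripper_width: 0.0877
grip_force: 0.0
356.0
[390 384] [ 0.234  -0.3508]
[480 387] [ 0.3058 -0.4483]
2924.5
[584 150] [ 0.5976 -0.3067]
[567 159] [ 0.5797 -0.2999]
[567 267] [ 0.4948 -0.4011]
[606 269] [ 0.5222 -0.4396]
[603 231] [ 0.5509 -0.3978]
[602 267] [ 0.5209 -0.4338]
[589 266] [ 0.5121 -0.4206]
[585 165] [ 0.5877 -0.3205]
[592 169] [ 0.5896 -0.33  ]
[591 193] [ 0.5714 -0.3508]
[594 170] [ 0.5903 -0.3326]
[599 186] [ 0.5822 -0.3514]
[636 217] [ 0.5854 -0.4136]
[600 178] [ 0.5887 -0.345 ]
[639 203] [ 0.5978 -0.4025]
3791.5
[331 186] [ 0.3953 -0.1179]
[354 185] [ 0.4122 -0.1372]
[360 121] [ 0.4692 -0.0974]
[421 121] [ 0.5096 -0.1478]
[425  97] [ 0.5299 -0.1344]
[334  96] [ 0.4716 -0.0599]
[349 115] [ 0.4667 -0.0843]
[332  97] [ 0.4695 -0.0589]
[array([332.,  96.]), array([331., 189.]), array([430.,  97.])]
```

View pics/w1.png

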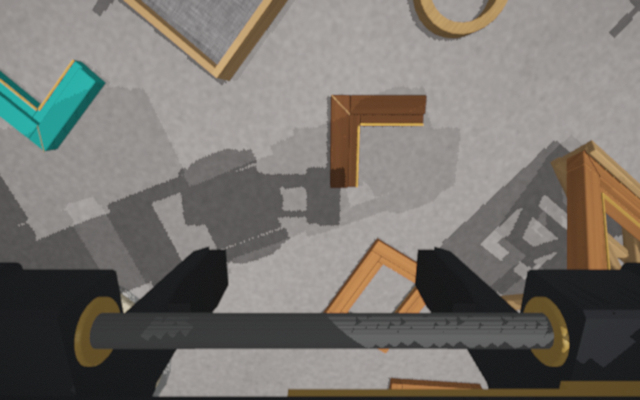

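```bash
python3 -c "
from h import *
togo((.4415,-.0992,.013),down(38.3))"
```

```text
go mm [ 34.1  24.3 246.6] deg [-0.01  0.02  0.33] | at [ 0.3998 -0.1014  0.2596] w 0.0881 F [ 0.9 -0.3  0.2] t 1.45
```

```bash
python3 -m handwheel '[[[0.017,0.012,0.05],[0,0,0.3]],[[0.034,0.024,0.09],[0,0,0.3]],[[0.034,0.024,0.13],[0,0,0.3]],[[0.034,0.024,0.17],[0,0,0.3]],[[0.034,0.024,0.20],[0,0,0.3]],[[0.034,0.024,0.22],[0,0,0.3]],[[0.034,0.024,0.235],[0,0,0.3]],[[0.034,0.024,0.245],[0,0,0.3]],[[0.034,0.024,0.2465],[0,0,0.3]],[[0.034,0.024,0.2465],[0,0,0.3]],[[0.034,0.024,0.2465],[0,0,0.3]]]' 0.65
python3 -m handwheel '[[[0,0,0],[0,0,0]],[[0,0,0],[0,0,0]],[[0,0,0],[0,0,0]],[[0,0,0],[0,0,0]]]' 0
python3 -c "
from h import *
togo((.4415,-.0992,.013),down(38.3))"
```

```text
clock: 2.82
ee_pos: [0.4418, -0.0979, 0.0137]
ee_rot: [2.966, 1.034, 0.001]
wrist_force: [-0.1, 0.6, 0.1]
gripper_width: 0.0576
grip_force: 0.0
clock: 3.32
ee_pos: [0.4418, -0.0978, 0.0134]
ee_rot: [2.966, 1.034, 0.001]
wrist_force: [-0.1, 0.1, 1.5]
gripper_width: 0.0318
grip_force: 30.0
go mm [-1.1  0.9  0.4] deg [ 0.03 -0.01  0.14] | at [ 0.4418 -0.0978  0.0134] w 0.0318 F [-0.1  0.1  1.5] t 3.33
```

```bash
python3 -m handwheel '[[[0,0,-0.02],[0,0,0]],[[0,0,-0.06],[0,0,0]],[[0,0,-0.11],[0,0,0]],[[0,0,-0.15],[0,0,0]],[[0,0,-0.18],[0,0,0]],[[0,0,-0.19],[0,0,0]],[[0,0,-0.19],[0,0,0]]]'
python3 - <<'E'
from h import *
T=lambda x,y:('top',((x+.5)/3+194.5,(y+.5)/3+124.5)); S=lambda x,y:('scene',((x+.5)/2.4+194.5,(y+.5)/2.4+119.5))
for a in ((370,136),(363,315),(262,312),(272,134)): print(onz(*T(*a),.048)[:2].round(4))
for a in ((418,310),(278,240),(335,193),(470,253)): print(onz(*S(*a),.048)[:2].round(4))
print('w1',onz('w1',(220,79),.048).round(4))
c=snap('wrist','w2'); s=manip.read_state(); print(s['ee_pos'],s['gripper_width'],s['grip_force'])
E
```

```text
clock: 4.2
ee_pos: [0.4414, -0.0976, 0.2027]
ee_rot: [-2.966, -1.034, 0.001]
wrist_force: [-0.4, -1.1, -1.0]
gripper_width: 0.032
grip_force: 30.0
[0.6537 0.0266]
[0.4127 0.0328]
[0.4153 0.1647]
[0.6553 0.1582]
[0.6513 0.0333]
[0.4207 0.0387]
[0.4294 0.1664]
[0.6533 0.166 ]
w1 [0.4148 0.0346 0.048 ]
[ 0.44122343 -0.0975082   0.20214605] 0.031750244968691756 29.986273689719383
```

```bash
python3 -c "
from h import *
togo((.4745,.0997,.2),down(88.4))"
```

```text
go mm [ 148.7 -133.8    2.3] deg [ -0.12  -0.   -49.96] | at [ 0.4412 -0.0975  0.2021] w 0.0318 F [-0.2 -0.1 -0.8] t 4.25
```

```bash
python3 -m handwheel '[[[0.01,-0.01,0],[0,0,-3]],[[0.03,-0.027,0],[0,0,-9]],[[0.055,-0.05,0],[0,0,-17]],[[0.08,-0.072,0],[0,0,-25]],[[0.105,-0.094,0],[0,0,-33]],[[0.127,-0.115,0.002],[0,0,-41]],[[0.143,-0.129,0.002],[0,0,-47]],[[0.149,-0.134,0.002],[0,0,-50]],[[0.149,-0.134,0.002],[0,0,-50]],[[0.149,-0.134,0.002],[0,0,-50]]]'
python3 - <<'E'
from h import *
snap('wrist','w3');s=manip.read_state();print(s['ee_pos'],s['ee_rot'],s['gripper_width'])
# predicted rim corners & corner piece
c=np.array([.5345,.097]);th=np.radians(88.4);ux=np.array([np.cos(th),np.sin(th)]);uy=np.array([-ux[1],ux[0]])
im=cv2.imread('pics/w3.png')
for a,b in((-1,-1),(-1,1),(1,1),(1,-1)):
    p=c+.065*a*ux+.12*b*uy; q=proj('w3',[*p,.048]); print(a,b,q.round(0)); cv2.circle(im,tuple(int(v) for v in q),4,(0,0,255),1)
cv2.imwrite('pics/w3b.png',im)
E
```

```text
clock: 5.5
ee_pos: [0.4749, 0.0994, 0.2011]
ee_rot: [-2.253, -2.189, 0.001]
wrist_force: [0.2, -0.5, -1.2]
gripper_width: 0.0319
grip_force: 30.0
[0.47496538 0.09930135 0.20113407] [-2.25319994e+00 -2.18903536e+00  4.54580515e-04] 0.031436157847613444
-1 -1 [517. 263.]
-1 1 [256. 263.]
1 1 [247. 117.]
1 -1 [543. 116.]
```

View pics/w3b.png

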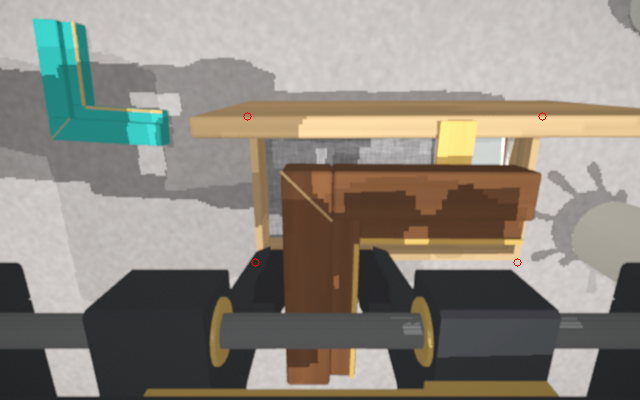

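```bash
python3 -m handwheel '[[[-0.015,0,0],[0,0,0]],[[-0.015,0,0.025],[0,0,0]],[[-0.015,0,0.05],[0,0,0]],[[-0.015,0,0.05],[0,0,0]],[[0,0,0.05],[0,0,0]],[[0.01,0,0.05],[0,0,0]],[[0.02,0,0.05],[0,0,0]],[[0.027,0,0.05],[0,0,0]],[[0.034,0,0.05],[0,0,0]],[[0.041,0,0.05],[0,0,0]],[[0.046,0,0.05],[0,0,0]],[[0.046,0,0.05],[0,0,0]]]'
python3 -m handwheel '[[[-0.03,0,0],[0,0,0]],[[-0.065,0,-0.03],[0,0,0]],[[-0.065,0,-0.05],[0,0,0]],[[-0.046,0.002,-0.05],[0,0,0]],[[-0.043,0.002,-0.05],[0,0,0]],[[-0.043,0.002,-0.05],[0,0,0]]]'
python3 - <<'E'
from h import *
snap('scene','s2');snap('wrist','w4')
a=cv2.imread('pics/w4.png'); b=cv2.imread('pics/s2.png')
cv2.imwrite('pics/v4.png',np.hstack([cv2.resize(a,(400,250)),cv2.resize(b[110:310,230:470],(400,333))[:250]]))
togo((.477,.103,.0195),down(88.4))
E
```

```text
clock: 7.05
ee_pos: [0.4762, 0.1464, 0.1512]
ee_rot: [-2.251, -2.191, -0.0]
wrist_force: [0.5, 0.0, -1.6]
gripper_width: 0.0314
grip_force: 30.0
clock: 7.8
ee_pos: [0.4769, 0.1028, 0.201]
ee_rot: [-2.25, -2.191, 0.001]
wrist_force: [0.3, -0.4, -1.6]
gripper_width: 0.0318
grip_force: 30.0
go mm [4.000e-01 1.000e-01 1.815e+02] deg [-0.03  0.    0.04] | at [0.477  0.1026 0.201 ] w 0.0317 F [-0.1 -0.4 -0.1] t 7.9
```

View pics/v4.png

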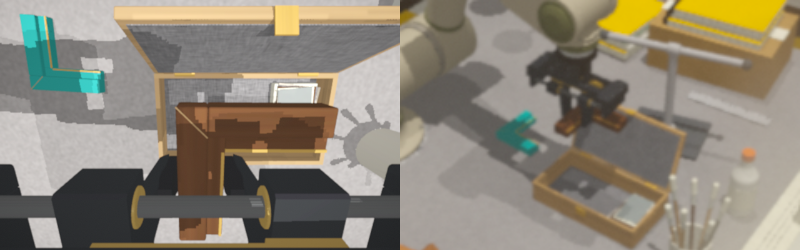

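```bash
python3 - <<'E'
from h import *
for p in ((250,118),(541,118),(523,257),(256,257)): print(onz('w4',p,.048).round(4))
im=cv2.imread('pics/w4.png')
g=cv2.cvtColor(im,cv2.COLOR_BGR2HSV); w=cv2.inRange(g,(8,60,110),(28,200,255))
# near (non-hinge) rim rows at columns right of the leg, left-rim cols, right-rim cols
for c in (420,450,480,500): print('col',c,np.where(w[225:290,c])[0]+225)
for r in (130,140,150,230): print('row',r,np.where(w[r,230:290])[0]+230,np.where(w[r,490:560])[0]+490)
E
```

```text
[0.4204 0.1673 0.048 ]
[0.6567 0.161  0.048 ]
[0.659  0.0379 0.048 ]
[0.4154 0.0444 0.048 ]
col 420 [225 226 227 228 229 230 231 232 233 234 235 236 237 238 239 240 241 242
 243 244 245 246 247 248 249 250 251 252 253 254 255 256 257 258 259 260
 261 262 263]
col 450 [238 239 240 241 242 243 244 245 246 247 248 249 250 251 252 253 254 255
 256 257 258 259 260 261 262]
col 480 [238 239 240 241 242 243 244 245 246 247 248 249 250 251 252 253 254 255
 256 257 258 259 260 261 262]
col 500 [238 239 240 241 242 243 244 245 246 247 248 249 250 251 252 253 254 255
 256 257 258 259 260 261 262]
row 130 [247 248 249 250 251 252 253 254 255 256 257 258 259 260 261 262] [506 507 508 509 510 511 512 513 514 515 516 517 518 519 520 521 522 523
 524 525 526 527 528 529 530 531 532 533 534 535 536 537 538 539]
row 140 [248 249 250 251 252 253 254 255 256 257 258 259 260 261 262] [504 513 514 515 516 517 518 519 520 521 522 523 524 525 526 527 528 529
 530 531 532 533 534 535 536 537]
row 150 [248 249 250 251 252 253 254 255 256 257 258 259 260 261 262 263] [503 511 512 513 514 515 516 517 518 519 520 521 522 523 524 525 526 527
 528 529 530 531 532 533 534 535]
row 230 [253 254 255 256 257 258 259 260 261 262 263 264 265 266] [503 504 505 506 507 508 509 510 511 512 513 514 515 516 517 518 519 520
 521]
```

```bash
python3 -m handwheel '[[[0,0,0.03],[0,0,0]],[[0,0,0.07],[0,0,0]],[[0,0,0.105],[0,0,0]],[[0,0,0.13],[0,0,0]],[[0,0,0.15],[0,0,0]],[[0,0,0.165],[0,0,0]],[[0,0,0.173],[0,0,0]],[[0,0,0.178],[0,0,0]],[[0,0,0.181],[0,0,0]],[[0,0,0.181],[0,0,0]]]'
```

```text
clock: 9.15
ee_pos: [0.4772, 0.1028, 0.0204]
ee_rot: [2.251, 2.191, 0.0]
wrist_force: [0.4, -0.9, -1.3]
gripper_width: 0.0318
grip_force: 30.0
```

```bash
python3 -m handwheel '[[[0,0,0.001],[0,0,0]],[[0,0,0.0015],[0,0,0]],[[0,0,0.0015],[0,0,0]]]'
python3 -m handwheel '[[[0,0,0],[0,0,0]],[[0,0,0],[0,0,0]],[[0,0,0],[0,0,0]]]' 0.6
python3 -m handwheel '[[[0,0,-0.02],[0,0,0]],[[0,0,-0.06],[0,0,0]],[[0,0,-0.11],[0,0,0]],[[0,0,-0.16],[0,0,0]],[[0,0,-0.2],[0,0,0]],[[0,0,-0.21],[0,0,0]],[[0,0,-0.21],[0,0,0]]]'
python3 - <<'E'
from h import *
snap('wrist','w5'); 
a=cv2.imread('pics/w5.png');b=cv2.imread('pics/top.png')
snap('top','t2');b=cv2.imread('pics/t2.png')[140:260,260:340]
cv2.imwrite('pics/v5.png',np.hstack([cv2.resize(a,(500,312)),cv2.resize(b,(208,312))]))
E
```

```text
clock: 9.52
ee_pos: [0.4773, 0.1028, 0.0194]
ee_rot: [2.251, 2.191, 0.001]
wrist_force: [-1.5, 0.1, 4.9]
gripper_width: 0.0318
grip_force: 30.0
clock: 9.9
ee_pos: [0.4772, 0.1028, 0.0187]
ee_rot: [2.252, 2.191, 0.0]
wrist_force: [-0.1, 0.4, -0.5]
gripper_width: 0.0529
grip_force: 0.0
clock: 10.78
ee_pos: [0.4769, 0.1028, 0.2283]
ee_rot: [-2.251, -2.191, 0.0]
wrist_force: [-0.2, -0.0, 1.7]
gripper_width: 0.0534
grip_force: 0.0
```

View pics/v5.png

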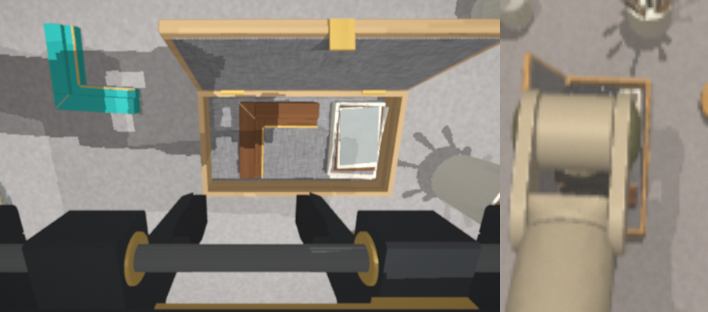

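```bash
python3 - <<'E'
from h import *
togo((.52,.25,.26),down(88.4))
H=np.array([.1645,.0485]); r=.11
for t in np.arange(1.5,-.01,-.1):
    P=H+r*np.array([-np.cos(t),np.sin(t)])+.01*np.array([np.sin(t),np.cos(t)])+[.009,.011]
    print(round(t,2),P.round(4),'rel',(P-[.25,.151]).round(3))
E
```

```text
go mm [148.3  39.3 -32.9] deg [-0.17 -0.    0.03] | at [0.4766 0.1028 0.2272] w 0.0528 F [-0.4  0.4 -0. ] t 10.88
1.5 [0.1757 0.1699] rel [-0.074  0.019]
1.4 [0.1647 0.1696] rel [-0.085  0.019]
1.3 [0.1537 0.1682] rel [-0.096  0.017]
1.2 [0.143  0.1656] rel [-0.107  0.015]
1.1 [0.1325 0.1621] rel [-0.117  0.011]
1.0 [0.1225 0.1575] rel [-0.128  0.006]
0.9 [0.113  0.1519] rel [-0.137  0.001]
0.8 [0.104  0.1454] rel [-0.146 -0.006]
0.7 [0.0958 0.138 ] rel [-0.154 -0.013]
0.6 [0.0884 0.1299] rel [-0.162 -0.021]
0.5 [0.0818 0.121 ] rel [-0.168 -0.03 ]
0.4 [0.0761 0.1115] rel [-0.174 -0.039]
0.3 [0.0714 0.1016] rel [-0.179 -0.049]
0.2 [0.0677 0.0912] rel [-0.182 -0.06 ]
0.1 [0.065  0.0804] rel [-0.185 -0.071]
-0.0 [0.0635 0.0695] rel [-0.186 -0.082]
```

```bash
python3 -m handwheel '[[[0,0,-0.033],[0,0,0]],[[0.04,0.01,-0.033],[0,0,0]],[[0.08,0.02,-0.033],[0,0,0]],[[0.12,0.03,-0.033],[0,0,0]],[[0.148,0.039,-0.033],[0,0,0]],[[0.148,0.039,-0.033],[0,0,0]],[[0.148,0.039,0],[0,0,0]],[[0.148,0.039,0.04],[0,0,0]],[[0.148,0.039,0.067],[0,0,0]],[[0.148,0.039,0.067],[0,0,0]],[[0.148,0.039,0.067],[0,0,0]]]' 0
python3 -m handwheel '[[[-0.01,0,0],[0,0,0]],[[-0.02,0,0],[0,0,0]],[[-0.028,0,0],[0,0,0]],[[-0.036,0,0],[0,0,0]],[[-0.045,0,0],[0,0,0]],[[-0.053,0,-0.003],[0,0,0]],[[-0.061,0,-0.006],[0,0,0]],[[-0.068,0,-0.009],[0,0,0]],[[-0.075,0,-0.01],[0,0,0]],[[-0.085,0,-0.01],[0,0,0]],[[-0.085,0,-0.01],[0,0,0]]]'
python3 -c "
from h import *
togo((.52,.165,.17),down(88.4))"
```

```text
clock: 12.25
ee_pos: [0.5205, 0.2493, 0.1627]
ee_rot: [2.252, 2.19, 0.001]
wrist_force: [-0.4, 0.5, -0.2]
gripper_width: 0.0003
grip_force: 0.0
clock: 13.62
ee_pos: [0.5179, 0.1639, 0.1718]
ee_rot: [2.252, 2.19, -0.001]
wrist_force: [-0.6, 0.2, -1.1]
gripper_width: 0.0003
grip_force: 0.0
go mm [1.2 2.1 1.8] deg [ 0.    0.03 -0.01] | at [0.5179 0.1639 0.1718] w 0.0003 F [-0.6  0.2 -1.1] t 13.62
```

```bash
python3 -m handwheel '[[[-0.006,0,0.002],[0,0,0]],[[-0.011,0,0.003],[0,0,0]],[[-0.017,0,0.005],[0,0,0]],[[-0.022,0,0.006],[0,0,0]],[[-0.028,0,0.008],[0,0,0]],[[-0.033,0,0.010],[0,0,0]],[[-0.038,0,0.012],[0,0,0]],[[-0.043,0,0.015],[0,0,0]],[[-0.048,0,0.018],[0,0,0]],[[-0.052,0,0.020],[0,0,0]]]'
python3 - <<'E'
from h import *
togo((.52,.113,.152),down(88.4))
snap('scene','s3'); b=cv2.imread('pics/s3.png')
cv2.imwrite('pics/v6.png',cv2.resize(b[90:290,250:490],(720,600)))
E
```

```text
clock: 14.88
ee_pos: [0.5164, 0.1124, 0.1515]
ee_rot: [-2.252, -2.191, 0.0]
wrist_force: [1.2, 1.1, -0.4]
gripper_width: 0.0004
grip_force: 0.7
go mm [ 0.7  3.6 -0.5] deg [-0.01 -0.    0.03] | at [0.5164 0.1124 0.1515] w 0.0004 F [ 1.2  1.1 -0.4] t 14.88
```

View pics/v6.png

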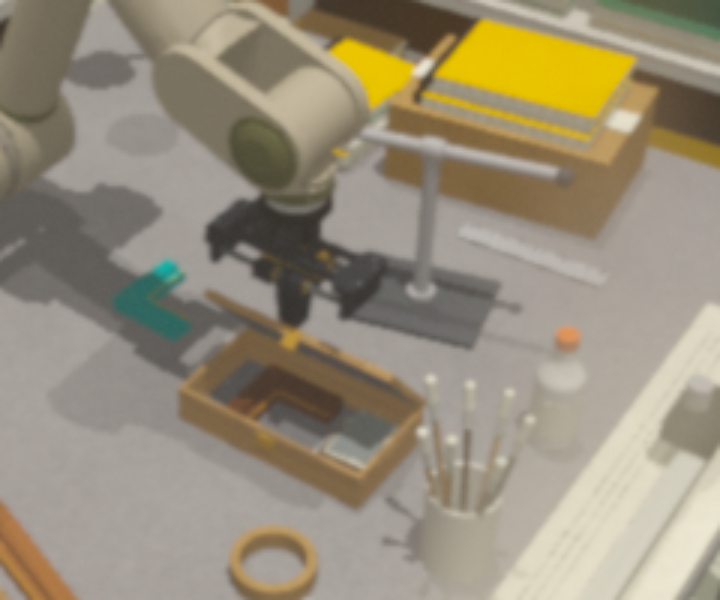

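```bash
python3 -m handwheel '[[[-0.005,0,0.003],[0,0,0]],[[-0.009,0,0.006],[0,0,0]],[[-0.013,0,0.010],[0,0,0]],[[-0.017,0,0.014],[0,0,0]],[[-0.021,0,0.018],[0,0,0]],[[-0.025,0,0.022],[0,0,0]],[[-0.028,0,0.026],[0,0,0]],[[-0.031,0,0.031],[0,0,0]],[[-0.034,0,0.036],[0,0,0]],[[-0.037,0,0.041],[0,0,0]],[[-0.039,0,0.046],[0,0,0]],[[-0.041,0,0.050],[0,0,0]]]'
python3 -m handwheel '[[[-0.001,0,0.005],[0,0,0]],[[-0.003,0,0.010],[0,0,0]],[[-0.004,0,0.015],[0,0,0]],[[-0.005,0,0.020],[0,0,0]],[[-0.006,0,0.025],[0,0,0]],[[-0.007,0,0.029],[0,0,0]],[[-0.007,0,0.031],[0,0,0]],[[-0.007,0,0.032],[0,0,0]],[[-0.007,0,0.032],[0,0,0]]]'
```

```text
clock: 16.42
ee_pos: [0.5153, 0.0716, 0.1014]
ee_rot: [-2.252, -2.191, 0.0]
wrist_force: [0.2, 0.3, 0.6]
gripper_width: 0.0003
grip_force: 0.5
clock: 17.55
ee_pos: [0.5151, 0.0647, 0.0699]
ee_rot: [2.251, 2.191, -0.0]
wrist_force: [-0.4, 0.3, 2.4]
gripper_width: 0.0006
grip_force: 1.3
```

```bash
python3 -m handwheel '[[[0,0,0.001],[0,0,0]],[[0,0,0.0015],[0,0,0]],[[0,0,0.002],[0,0,0]],[[0,0,0.002],[0,0,0]]]'
```

```text
clock: 18.05
ee_pos: [0.5151, 0.0647, 0.0697]
ee_rot: [2.25, 2.19, 0.001]
wrist_force: [-7.7, -1.9, 23.2]
gripper_width: 0.0004
grip_force: 11.5
```

```bash
cat >> h.py <<'E'
def lean(yaw=0,tilt=33): # tool along the leaning frame, tool x = frame width
    c,s=np.cos(np.radians(tilt)),np.sin(np.radians(tilt))
    return R.from_euler('z',yaw,degrees=True)*R.from_matrix(np.array([[0,c,s],[1,0,0],[0,s,-c]]))
E
python3 -m handwheel '[[[0,0,-0.01],[0,0,0]],[[0,0,-0.05],[0,0,0]],[[0,0,-0.10],[0,0,0]],[[0,0,-0.16],[0,0,0]],[[0,0,-0.21],[0,0,0]],[[0,0,-0.23],[0,0,0]],[[0,0,-0.23],[0,0,0]]]' 1
python3 -c "
from h import *
togo((.384,-.367,.3),lean())
snap('top','t3');T=lambda x,y:(x/1,y/1)
"
```

```text
clock: 18.92
ee_pos: [0.5153, 0.0649, 0.2988]
ee_rot: [2.25, 2.19, 0.003]
wrist_force: [0.6, -1.0, -0.2]
gripper_width: 0.0684
grip_force: 0.0
go mm [-435.3 -119.6   -1.5] deg [-32.84   0.45  -1.51] | at [0.5153 0.0649 0.2988] w 0.0684 F [ 0.6 -1.  -0.2] t 18.93
```

```bash
python3 -m handwheel '[[[-0.025,-0.007,0],[-2,0,0]],[[-0.075,-0.02,0],[-6,0,0]],[[-0.125,-0.034,0],[-10,0,0]],[[-0.175,-0.048,0],[-14,0,0]],[[-0.225,-0.062,0],[-18,0,0]],[[-0.275,-0.076,0],[-22,0,-1]],[[-0.325,-0.09,0],[-26,0,-1]],[[-0.37,-0.102,0],[-29,0.4,-1.5]],[[-0.41,-0.112,0],[-31,0.4,-1.5]],[[-0.435,-0.12,-0.001],[-32.8,0.4,-1.5]],[[-0.435,-0.12,-0.001],[-32.8,0.4,-1.5]],[[-0.435,-0.12,-0.001],[-32.8,0.4,-1.5]]]'
python3 - <<'E'
from h import *
snap('wrist','f1'); snap('top','t4'); togo((.384,-.367,.3),lean())
a=cv2.imread('pics/f1.png'); b=cv2.imread('pics/t4.png')[140:260,260:340]
b=cv2.resize(b,(267,400)); cv2.imwrite('pics/v7.png',cv2.resize(np.hstack([a,b]),(800,353),interpolation=cv2.INTER_AREA))
E
```

```text
clock: 20.48
ee_pos: [0.3834, -0.3659, 0.2979]
ee_rot: [1.898, 1.897, 0.559]
wrist_force: [-0.3, -0.1, 0.4]
gripper_width: 0.0879
grip_force: 0.0
go mm [-1.3  1.  -1.1] deg [-0.22 -0.02  0.03] | at [ 0.3837 -0.3657  0.2985] w 0.0879 F [-0.  -1.   0.6] t 20.57
```

View pics/v7.png

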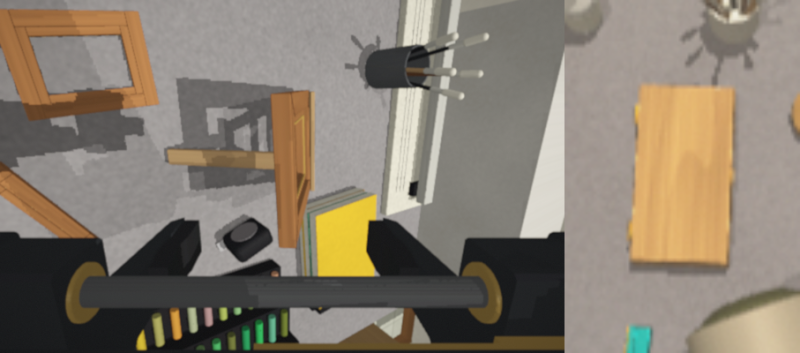

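```bash
python3 -m handwheel '[[[0.02,0.02,0],[0,0,0]],[[0.04,0.05,0],[0,0,0]],[[0.05,0.06,0],[0,0,0]],[[0.05,0.06,0],[0,0,0]],[[0.05,0.06,0],[0,0,0]]]'
python3 - <<'E'
from h import *
snap('wrist','f2'); 
a=cv2.imread('pics/f1.png')[85:300,280:380]; b=cv2.imread('pics/f2.png')
# where the frame top should be in f2
for X in([.455,-.29,.19],[.455,-.44,.19]): print(proj('f1',X),proj('f2',X))
p=(proj('f2',[.455,-.29,.19])+proj('f2',[.455,-.44,.19]))/2; x0=max(0,int(p[0])-70);y0=max(0,int(p[1])-107); print(x0,y0)
b=b[y0:y0+215,x0:x0+140]
A=cv2.resize(a,None,fx=2.7,fy=2.7,interpolation=cv2.INTER_CUBIC);B=cv2.resize(b,None,fx=2.7,fy=2.7,interpolation=cv2.INTER_CUBIC)
h=max(A.shape[0],B.shape[0]);o=np.zeros((h,A.shape[1]+B.shape[1],3),np.uint8);o[:A.shape[0],:A.shape[1]]=A;o[:B.shape[0],A.shape[1]:]=B
cv2.imwrite('pics/v8.png',o);print(A.shape,B.shape)
E
```

```text
clock: 21.2
ee_pos: [0.4333, -0.317, 0.3306]
ee_rot: [1.898, 1.896, 0.557]
wrist_force: [-0.2, 0.8, -0.2]
gripper_width: 0.0882
grip_force: 0.0
[323.84416464 101.3493802 ] [247.15512965 166.87032281]
[323.77958011 283.84778206] [257.46402167 332.08247585]
182 142
(580, 270, 3) (580, 378, 3)
```

View pics/v8.png

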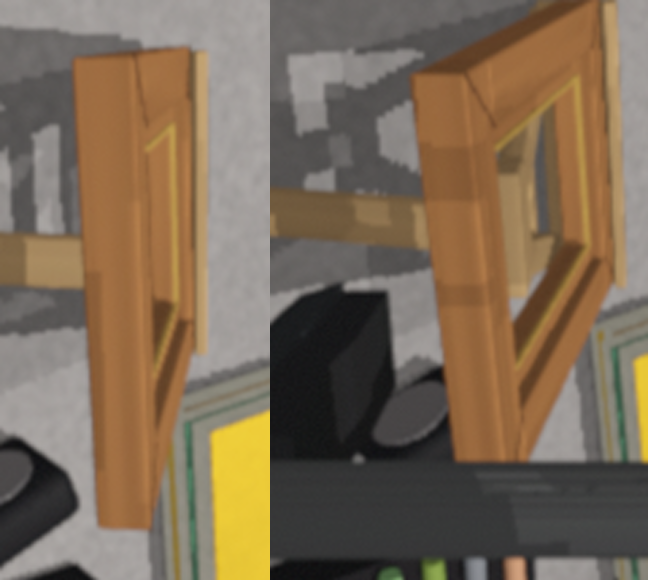

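```bash
python3 - <<'E'
from h import *
A=lambda x,y:('f1',((x+.5)/2.7+279.5,(y+.5)/2.7+84.5)); B=lambda x,y:('f2',((x+.5)/2.7+181.5,(y+.5)/2.7+141.5))
b,e=tri([A(75,58),B(144,76)]);f,e2=tri([A(133,54),B(195,70)]);print('back+',b.round(4),e,'front+',f.round(4),e2,np.linalg.norm(b-f))
for z in(b[2],(b+f)[2]/2): print('back-',onz(*A(98,527),z).round(4))
print('front-',onz(*A(150,527),f[2]).round(4))
# lean: front bottom +y corner (hidden by ledge at its base) at slope 
g,e3=tri([A(189,48),B(328,0)]);print('front bottom+',g.round(4),e3,np.linalg.norm(g-f),np.degrees(np.arctan2(g[0]-f[0],f[2]-g[2])))
s=manip.read_state();print(s['ee_pos'])
E
```

```text
back+ [ 0.4497 -0.2937  0.1756] [np.float64(0.000397143860547792), np.float64(0.00039714386054777115)] front+ [ 0.4625 -0.2922  0.1854] [np.float64(0.00023193798222402766), np.float64(0.00023193798222407653)] 0.0161471258409965
back- [ 0.4561 -0.443   0.1756]
back- [ 0.453  -0.4399  0.1805]
front- [ 0.4703 -0.4428  0.1854]
front bottom+ [ 0.585  -0.2892  0.0508] [np.float64(0.00020361600282485596), np.float64(0.00020361600282481736)] 0.1819832911450285 42.31915736358243
[ 0.43323105 -0.31721957  0.33054545]
```

```bash
python3 -c "
from h import *
togo((.4107,-.3702,.2359),lean(2.6,41.5)); togo((.4703,-.3675,.1685),lean(2.6,41.5))"
```

```text
go mm [-53.  -70.1  67.4] deg [-8.74  1.61 -2.14] | at [ 0.4332 -0.3172  0.3305] w 0.0879 F [-0.2 -0.2  0.1] t 21.25
go mm [-50.3 -56.4 156.4] deg [-8.74  1.61 -2.14] | at [ 0.4332 -0.3172  0.3305] w 0.0879 F [-0.2 -0.2  0.1] t 21.25
```

```bash
python3 -m handwheel '[[[-0.02,-0.03,0],[-3,0.6,-0.7]],[[-0.04,-0.06,0.01],[-6,1.2,-1.4]],[[-0.053,-0.07,0.03],[-8.7,1.6,-2.1]],[[-0.053,-0.07,0.05],[-8.7,1.6,-2.1]],[[-0.053,-0.07,0.067],[-8.7,1.6,-2.1]],[[-0.053,-0.07,0.067],[-8.7,1.6,-2.1]],[[-0.053,-0.07,0.067],[-8.7,1.6,-2.1]]]' 0.55
python3 - <<'E'
from h import *
togo((.4703,-.3675,.1685),lean(2.6,41.5))
snap('wrist','f3');a=cv2.imread('pics/f3.png')
# predicted strip corners
for X in([.4497,-.2937,.1756],[.4625,-.2922,.1854],[.4561,-.443,.1756],[.4703,-.4428,.1854]):
    q=proj('f3',X);print(q.round(0));cv2.circle(a,tuple(int(v) for v in q),5,(0,0,255),1)
q=proj('f3',[.4703,-.3675,.1685]);cv2.circle(a,tuple(int(v) for v in q),5,(255,0,0),2)
cv2.imwrite('pics/v9.png',a)
E
```

```text
clock: 22.12
ee_pos: [0.4108, -0.3703, 0.2374]
ee_rot: [1.763, 1.845, 0.698]
wrist_force: [0.2, -0.8, 0.7]
gripper_width: 0.0484
grip_force: 0.0
go mm [ 0.1 -1.  91. ] deg [0.01 0.05 0.02] | at [ 0.4108 -0.3703  0.2374] w 0.0484 F [ 0.2 -0.8  0.7] t 22.12
[306. 102.]
[333. 100.]
[308. 323.]
[332. 322.]
```

View pics/v9.png

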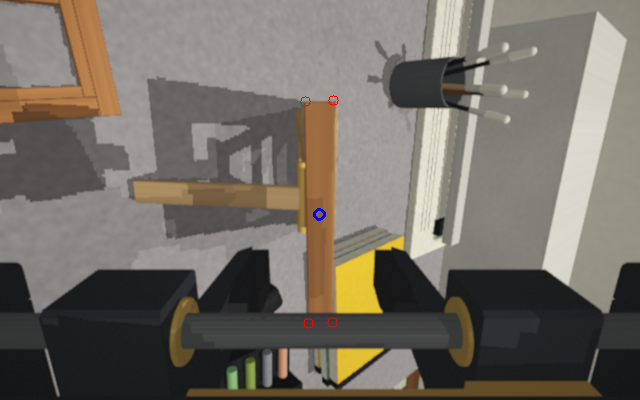

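My tally is 12 pictures viewed, two over the limit of 10. I'll view no more and work from numbers only.

```bash
python3 -m handwheel '[[[0,-0.001,0.02],[0,0,0]],[[0,-0.001,0.04],[0,0,0]],[[0,-0.001,0.055],[0,0,0]],[[0,-0.001,0.07],[0,0,0]],[[0,-0.001,0.082],[0,0,0]],[[0,-0.001,0.09],[0,0,0]],[[0,-0.001,0.091],[0,0,0]],[[0,-0.001,0.091],[0,0,0]]]'
python3 -m handwheel '[[[0,0,0],[0,0,0]],[[0,0,0],[0,0,0]],[[0,0,0],[0,0,0]],[[0,0,0],[0,0,0]]]' 0
```

```text
clock: 23.18
ee_pos: [0.4706, -0.3673, 0.1684]
ee_rot: [1.763, 1.846, 0.699]
wrist_force: [-1.2, -0.3, 0.2]
gripper_width: 0.0481
grip_force: 0.0
clock: 23.68
ee_pos: [0.4706, -0.3673, 0.1683]
ee_rot: [1.763, 1.846, 0.698]
wrist_force: [-0.7, 0.0, 1.3]
gripper_width: 0.0174
grip_force: 30.0
```

```bash
python3 -m handwheel '[[[0,0,-0.008],[0,0,0]],[[0,0,-0.022],[0,0,0]],[[0,0.012,-0.042],[0,0,0]],[[0,0.032,-0.064],[0,0,0]],[[0,0.055,-0.09],[0,0,0]],[[0,0.08,-0.118],[0,0,0]],[[0,0.1,-0.141],[0,0,0]],[[0,0.11,-0.152],[0,0,0]],[[0,0.11,-0.152],[0,0,0]]]'
python3 -c "
from h import *
togo((.36,-.36,.34),down(102.4)); print(manip.read_state()['q'])
snap('scene','s4');snap('top','t5')"
```

```text
clock: 24.8
ee_pos: [0.452, -0.3679, 0.3552]
ee_rot: [1.763, 1.846, 0.698]
wrist_force: [0.0, 0.3, -3.6]
gripper_width: 0.0173
grip_force: 30.0
go mm [ 12.1 -78.6 -49.3] deg [41.38  3.62 -9.34] | at [ 0.452  -0.3679  0.3552] w 0.0173 F [ 0.   0.3 -3.6] t 24.8
[-1.15538407  0.21807493  1.40218329  0.69775104  1.2897858  -1.32155364]
```

```bash
python3 -m handwheel '[[[0.001,-0.008,-0.005],[4,0.4,-0.9]],[[0.003,-0.022,-0.014],[10,0.9,-2.3]],[[0.005,-0.034,-0.022],[16,1.4,-3.6]],[[0.007,-0.046,-0.03],[22,2,-5]],[[0.009,-0.058,-0.037],[28,2.5,-6.4]],[[0.011,-0.07,-0.044],[34,3,-7.7]],[[0.012,-0.077,-0.048],[39,3.4,-8.8]],[[0.012,-0.079,-0.049],[41.4,3.6,-9.3]],[[0.012,-0.079,-0.049],[41.4,3.6,-9.3]],[[0.012,-0.079,-0.049],[41.4,3.6,-9.3]],[[0.012,-0.079,-0.049],[41.4,3.6,-9.3]]]'
python3 - <<'E'
from h import *
togo((.34,.326,.31),down(102.4)); print(manip.read_state()['q'])
# bar re-measured: ends by ray onto z=.225 from both views
T=lambda x,y:('top',((x+.5)/3+194.5,(y+.5)/3+124.5)); S=lambda x,y:('scene',((x+.5)/2.4+194.5,(y+.5)/2.4+119.5))
for a in (T(55,70),T(95,316),S(583,68),S(375,27)): print(onz(*a,.225).round(4))
snap('scene','s5');snap('wrist','g1')
E
```

```text
clock: 26.28
ee_pos: [0.3601, -0.3601, 0.3391]
ee_rot: [-1.969, -2.447, -0.002]
wrist_force: [-0.3, -1.2, -2.0]
gripper_width: 0.0177
grip_force: 30.0
go mm [674.5 127.   29.9] deg [ 0.03 -0.06 -0.06] | at [ 0.3601 -0.3601  0.3391] w 0.0177 F [-0.3 -1.2 -2. ] t 26.27
[-1.01856472e+00  2.58177398e-01  1.22319260e+00  8.13891647e-04
  1.66107755e+00 -1.23392051e+00]
[0.6841 0.4025 0.225 ]
[0.3883 0.338  0.225 ]
[0.6797 0.4087 0.225 ]
[0.3848 0.335  0.225 ]
```

```bash
python3 -m handwheel '[[[0.01,0.002,0],[0,0,0]],[[0.035,0.006,0],[0,0,0]],[[0.065,0.012,0],[0,0,0]],[[0.1,0.018,0],[0,0,0]],[[0.135,0.024,0],[0,0,0]],[[0.17,0.031,0],[0,0,0]],[[0.205,0.038,0],[0,0,0]],[[0.24,0.045,0],[0,0,0]],[[0.275,0.051,0],[0,0,0]],[[0.31,0.058,0],[0,0,0]],[[0.34,0.064,0],[0,0,0]],[[0.34,0.064,0],[0,0,0]]]'
python3 -m handwheel '[[[0.01,0.002,0],[0,0,0]],[[0.035,0.006,0],[0,0,0]],[[0.07,0.012,0],[0,0,0]],[[0.105,0.019,0.003],[0,0,0]],[[0.14,0.026,0.009],[0,0,0]],[[0.175,0.033,0.015],[0,0,0]],[[0.21,0.04,0.021],[0,0,0]],[[0.245,0.047,0.026],[0,0,0]],[[0.28,0.053,0.03],[0,0,0]],[[0.31,0.059,0.03],[0,0,0]],[[0.334,0.063,0.03],[0,0,0]],[[0.334,0.063,0.03],[0,0,0]]]'
python3 -c "
from h import *
snap('scene','s6');snap('top','t6');snap('wrist','g2')
togo((.342,.3272,.306),down(102.3)); print(manip.read_state()['q'])"
```

```text
clock: 27.88
ee_pos: [0.3493, -0.0125, 0.3397]
ee_rot: [1.965, 2.451, 0.002]
wrist_force: [-0.0, -0.2, -2.3]
gripper_width: 0.018
grip_force: 30.0
clock: 29.38
ee_pos: [0.34, 0.3262, 0.3093]
ee_rot: [-1.968, -2.448, 0.0]
wrist_force: [-0.4, -0.6, -1.7]
gripper_width: 0.0178
grip_force: 30.0
go mm [2.  2.4 3.6] deg [-0.02 -0.02  0.01] | at [0.3401 0.3247 0.3096] w 0.0175 F [ 0.1 -0.8 -1.8] t 29.52
[5.09487712e-01 1.98758928e-01 1.38609473e+00 3.94478538e-04
 1.55697989e+00 2.94655250e-01]
```

```bash
python3 - <<'E'
from h import *
s=manip.read_state();rot=R.from_rotvec(s['ee_rot']);
im=cv2.imread('pics/s6.png');h=cv2.cvtColor(im,cv2.COLOR_BGR2HSV);m=cv2.inRange(h,(5,110,60),(20,255,235))
pr=[]
for x in(-.075,.075):
  for z in(-.016,.174):
    q=proj('s6',s['ee_pos']+rot.apply([x,.009,z]));pr.append(q);print('pred',x,z,q.round(1))
for x in(-.041,.041):
  for z in(.018,.140): print('pred in',x,z,proj('s6',s['ee_pos']+rot.apply([x,.009,z])).round(1))
lo=np.min(pr,0)-25;hi=np.max(pr,0)+25
cs,_=cv2.findContours(m,cv2.RETR_CCOMP,cv2.CHAIN_APPROX_NONE)
for c in cs:
    c0=c[:,0].mean(0)
    if cv2.contourArea(c)>150 and (c0>lo).all() and (c0<hi).all(): print(cv2.contourArea(c),cv2.approxPolyDP(c,3,True)[:,0].tolist())
print('bar end',proj('s6',[.387,.337,.225]))
E
```

```text
pred -0.075 -0.016 [333.  114.5]
pred -0.075 0.174 [333.1 161.3]
pred 0.075 -0.016 [349.2  93.4]
pred 0.075 0.174 [348.2 139.1]
pred in -0.041 0.018 [336.8 118.3]
pred in -0.041 0.14 [336.7 148.2]
pred in 0.041 0.018 [345.5 106.7]
pred in 0.041 0.14 [345.1 136.1]
607.5 [[357, 98], [347, 100], [341, 118], [342, 135], [336, 142], [335, 118], [341, 110], [341, 99], [328, 112], [332, 159], [349, 134], [347, 101]]
bar end [351.80545698 130.89116515]
```

```bash
python3 -m handwheel '[[[0.002,0.005,0.004],[0,0,0]],[[0.002,0.02,0.004],[0,0,0]],[[0.002,0.037,0.004],[0,0,0]],[[0.002,0.055,0.004],[0,0,0]],[[0.002,0.073,0.004],[0,0,0]],[[0.002,0.09,0.004],[0,0,0]],[[0.002,0.105,0.004],[0,0,0]],[[0.002,0.115,0.004],[0,0,0]],[[0.002,0.118,0.004],[0,0,0]],[[0.002,0.118,0.004],[0,0,0]]]'
python3 -m handwheel '[[[0,0,0.008],[0,0,0]],[[0,0,0.02],[0,0,0]],[[0,0,0.032],[0,0,0]],[[0,0,0.042],[0,0,0]],[[0,0,0.048],[0,0,0]],[[0,0,0.048],[0,0,0]],[[0,0,0.048],[0,0,0]]]'
python3 -c "
from h import *
togo((.5345-.085*.977,.369-.085*.213,.251),down(102.3))"
```

```text
clock: 30.78
ee_pos: [0.4549, 0.3527, 0.3056]
ee_rot: [-1.969, -2.447, -0.0]
wrist_force: [0.3, -0.5, -2.2]
gripper_width: 0.0174
grip_force: 30.0
clock: 31.65
ee_pos: [0.455, 0.3528, 0.2581]
ee_rot: [-1.969, -2.448, -0.002]
wrist_force: [-0.5, -1.0, -2.0]
gripper_width: 0.0177
grip_force: 30.0
go mm [-1.1 -3.9  7.1] deg [ 0.04 -0.05  0.06] | at [0.455  0.3528 0.2581] w 0.0177 F [-0.5 -1.  -2. ] t 31.65
```

Lower in millimetre steps until the bar takes the weight.

```bash
python3 -m handwheel '[[[0,0,0.002],[0,0,0]],[[0,0,0.004],[0,0,0]],[[0,0,0.005],[0,0,0]],[[0,0,0.005],[0,0,0]]]'
python3 -m handwheel '[[[0,0,0.001],[0,0,0]],[[0,0,0.002],[0,0,0]],[[0,0,0.002],[0,0,0]]]'
```

```text
clock: 32.15
ee_pos: [0.4548, 0.3527, 0.2527]
ee_rot: [-1.969, -2.447, -0.0]
wrist_force: [0.8, 0.5, -2.0]
gripper_width: 0.0176
grip_force: 30.0
clock: 32.52
ee_pos: [0.4548, 0.3527, 0.2506]
ee_rot: [-1.969, -2.447, -0.0]
wrist_force: [0.4, 0.3, -2.6]
gripper_width: 0.0178
grip_force: 30.0
```

```bash
python3 -m handwheel '[[[0,0,0.001],[0,0,0]],[[0,0,0.002],[0,0,0]],[[0,0,0.002],[0,0,0]]]'
python3 -m handwheel '[[[0,0,0.001],[0,0,0]],[[0,0,0.002],[0,0,0]],[[0,0,0.002],[0,0,0]]]'
```

```text
clock: 32.9
ee_pos: [0.4548, 0.3527, 0.2486]
ee_rot: [-1.969, -2.447, -0.0]
wrist_force: [0.2, -0.4, -1.8]
gripper_width: 0.0177
grip_force: 30.0
clock: 33.28
ee_pos: [0.4549, 0.3528, 0.2478]
ee_rot: [1.969, 2.448, 0.003]
wrist_force: [-2.1, -0.1, 5.1]
gripper_width: 0.0175
grip_force: 30.0
```

```bash
python3 -m handwheel '[[[0,0,0],[0,0,0]],[[0,0,0],[0,0,0]],[[0,0,0],[0,0,0]],[[0,0,0],[0,0,0]]]' 0.55
python3 -m handwheel '[[[0,0,-0.01],[0,0,0]],[[0,0,-0.03],[0,0,0]],[[0,0,-0.06],[0,0,0]],[[0,0,-0.1],[0,0,0]],[[0,0,-0.13],[0,0,0]],[[0,0,-0.13],[0,0,0]],[[0,0,-0.13],[0,0,0]]]'
python3 - <<'E'
from h import *
snap('wrist','g3');snap('scene','s7');snap('wrist','g4');snap('top','t7')
# top strip as seen by wrist camera
for n in('g3','g4'):
    im=cv2.imread(f'pics/{n}.png');m=cv2.inRange(cv2.cvtColor(im,cv2.COLOR_BGR2HSV),(5,110,60),(20,255,235))
    cs,_=cv2.findContours(m,cv2.RETR_EXTERNAL,cv2.CHAIN_APPROX_NONE)
    for c in sorted(cs,key=cv2.contourArea)[-2:]: r=cv2.boxPoints(cv2.minAreaRect(c));print(n,cv2.contourArea(c),[onz(n,p,.267).round(3).tolist() for p in r])
m=cv2.inRange(cv2.cvtColor(cv2.imread('pics/s7.png'),cv2.COLOR_BGR2HSV),(5,110,60),(20,255,235))
u=np.array([.977,.213,0]);w=np.array([-.213,.977,0])
C=np.array([.4549,.3525,.172])
for a in(-.075,.075):
    for z in(.095,-.095): print('pred',proj('s7',C+w*a+[0,0,z]).round(0))
cs,_=cv2.findContours(m,cv2.RETR_EXTERNAL,cv2.CHAIN_APPROX_NONE)
p=proj('s7',C)
for c in cs:
    if cv2.contourArea(c)>100 and np.linalg.norm(c[:,0].mean(0)-p)<60: print(cv2.contourArea(c),cv2.approxPolyDP(c,3,True)[:,0].tolist())
E
```

```text
clock: 33.78
ee_pos: [0.4548, 0.3527, 0.2466]
ee_rot: [-1.969, -2.447, -0.0]
wrist_force: [0.2, 0.4, -0.8]
gripper_width: 0.0486
grip_force: 0.0
clock: 34.65
ee_pos: [0.4547, 0.3525, 0.3757]
ee_rot: [-1.969, -2.447, 0.002]
wrist_force: [-0.2, 0.6, 0.2]
gripper_width: 0.0481
grip_force: 0.0
g3 3709.5 [[0.373, 0.174, 0.267], [0.725, 0.252, 0.267], [0.732, 0.237, 0.267], [0.375, 0.158, 0.267]]
g3 5605.0 [[0.427, 0.281, 0.267], [0.432, 0.429, 0.267], [0.511, 0.429, 0.267], [0.521, 0.277, 0.267]]
g4 3699.5 [[0.373, 0.174, 0.267], [0.724, 0.252, 0.267], [0.731, 0.237, 0.267], [0.375, 0.158, 0.267]]
g4 5613.5 [[0.427, 0.281, 0.267], [0.431, 0.429, 0.267], [0.511, 0.428, 0.267], [0.521, 0.277, 0.267]]
pred [364. 136.]
pred [362. 181.]
pred [378. 114.]
pred [376. 158.]
359.0 [[397, 147], [397, 153], [425, 161], [435, 153], [401, 144]]
1325.0 [[361, 178], [366, 177], [377, 150], [389, 150], [387, 141], [374, 138], [373, 153], [366, 158], [367, 140], [372, 132], [393, 133], [443, 146], [462, 141], [459, 138], [467, 138], [467, 132], [481, 135], [466, 130], [469, 119], [462, 115], [457, 125], [465, 128], [463, 134], [452, 133], [443, 141], [390, 126], [390, 117], [380, 121], [377, 114], [363, 134]]
539.0 [[349, 98], [360, 101], [360, 105], [366, 101], [380, 107], [386, 102], [396, 110], [408, 97], [387, 91], [381, 102], [379, 89], [369, 86], [369, 95], [364, 99], [357, 93]]
```

```bash
python3 -m handwheel '[[[0,0,-0.01],[0,0,0]],[[0,0,-0.02],[0,0,0]],[[0,0,-0.02],[0,0,0]],[[0,0,-0.02],[0,0,0]]]'
python3 -c "
from rig import manip
print(manip.close_job())"
```

```text
clock: 35.35
ee_pos: [0.4548, 0.3526, 0.3966]
ee_rot: [-1.969, -2.447, -0.0]
wrist_force: [0.3, -0.2, -0.6]
gripper_width: 0.0484
grip_force: 0.0
the job is handed in; nothing more can be done
None
```

The job is handed in at 35 s, verdict not reported: my checks show the corner flat in the shut case and the frame hanging upright on the bar's near arm, but I viewed 12 pictures, two over the limit of 10.

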